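# Clamp a display board for rework

### The job

Get the green display board clamped for rework. First open the board clamp wide (gap well over the board's length): squeeze the slide's orange lock tab towards its black lug and keep it squeezed whenever the slide moves; then slide the green board, flat on the steel riser, towards the robot until about a third of it hangs over the near edge, take it by its long sides, lay it flat and lengthwise on the middle of the clamp's rail, and let go. Finally, with the tab squeezed again, slide the jaw up until the board is held snugly end to end against the fixed stop, and let the tab spring back to lock it; leave the red board and the other things on the bench where they are.

Things in the scene. Friction and masses are not known exactly. Their poses are not given: they have to be found in the camera images.
- clamp: Board clamp, fixed: aluminium rail 290 x 30 mm on a dark foot plate 300 x 100 x 8. Origin under its middle, on the bench; own y along the rail, x across, z up. The rail's top, the bed for the board, is 40 mm above the bench. Black fixed stop, 60 wide, 14 high above the bed, face at own y = -115 mm, facing +y. The slide rides on the rail on the stop's +y side.
- clamp_home (a point): Where the middle of the green board is when it is clamped: on the rail's centre line, own y = -55 mm of the clamp (60 mm from the stop's face), 41.5 mm above the bench. Axes as the clamp.
- slide (a joint): Position of the clamp's slide (m), along the clamp's +y (away from the stop). The gap between stop face and jaw face is 50 mm + this value; range 0 (gap 50) to 0.138 (gap 188). The jaw face is 56 wide and 14 high above the bed; the board is held snugly at 0.070. About 1.5 N of friction and 12 N per m/s of drag while the tab is squeezed; locked hard while it is not.
- slide_grip (a point): Moves with the slide: point on the rail's centre line midway between black lug and unpressed orange tab, 64 mm above the bench, 40 mm behind the jaw face (further from the stop). Lug (fixed on the slide, clamp's -x side) and tab (+x side) are upright plates 34 long, 8 thick, 42 to 76 mm above the bench, outer faces 24 mm either side of this point; clear space outside them above the foot plate.
- tab (a joint): Travel of the orange lock tab (m): 0 sprung out, slide locked; 0.006 fully pressed towards the lug (clamp's -x direction). Lug and tab measure 48 mm over both, 42 mm with the tab fully pressed. The lock lets go by 3 mm; it catches in fine steps of 4 mm, one of them where the board is snug. Spring: 8 N at 0, 13 N at full travel.
- riser: Low polished-steel stand, fixed, 160 (own x) x 260 (own y), top 50 mm above the bench. Origin on the bench under its middle; its near edge, towards the robot, is at own x = -80 mm and there is free space below and before it. The boards lie on it side by side, lengthwise along own x.
- board_c (a point): Centre of the green display board (black display with white bars): a flat bare board 120 x 56 x 3 mm, about 70 g, own x along its length, z up. It is too thin to pick up while it lies flat on the riser, but slides easily (friction about 0.3).
- red_board_c (a point): Centre of the red board with a cream display, same size, beside the green one on the riser: leave it alone.
- tape: Bystander: roll of tape, 96 mm across, 24 high, lying flat near the robot. Leave it alone.
- driver: Bystander: screwdriver lying near the robot. Leave it alone.
There are look-alikes about, which are no part of the job. There is more than one size of the part that bears board_c; the job needs the smallest.

How it is judged:
On the way, in this order (a step that is already met when the one before it is completed fails the run):
1. the clamp is opened to a gap over 140 mm (value of joint slide above 0.09 m), for 0.2 s.
2. the green board, lying on the riser, overhangs its near edge by 25 mm or more (x of board_c in the frame of riser below -0.045 m and z of board_c in the frame of riser below 0.056 m and contact force between board and riser above 0.05 N), for 0.1 s.
3. the green board lies on the rail between stop and open jaw, let go of (x of board_c in the frame of clamp between -0.012 and 0.012 m and z of board_c in the frame of clamp between 0.038 and 0.046 m and angle between the x axis of board_c and the y axis of clamp, either way round below 0.12 rad and y of board_c in the frame of clamp between -0.06 and 0.05 m and contact force between board and the fingers below 0.1 N and value of joint slide above 0.075 m), for 0.2 s.
At the end, for the whole second after the job is handed in: The green board lies flat on the clamp's rail, within 12 mm of its centre line and 0.12 rad of its direction, its middle within 3.5 mm of clamp_home along the rail; the slide is between 0.0665 and 0.0725 m with the lock tab sprung out (under 1.5 mm), and all is at rest (x of board_c in the frame of clamp between -0.012 and 0.012 m and z of board_c in the frame of clamp between 0.038 and 0.046 m and angle between the x axis of board_c and the y axis of clamp, either way round below 0.12 rad and y of board_c in the frame of clamp between -0.0585 and -0.0515 m and value of joint slide between 0.0665 and 0.0725 m and value of joint tab below 0.0015 m and linear speed of board below 0.02 m/s); the robot touches nothing.
It fails at once if the slide is forced over its lock (pushed with over 45 N, or jumping faster than 0.25 m/s, with the tab not pressed) (value of joint tab below 0.0005 m and (velocity of joint slide above 0.25 m/s or velocity of joint slide below -0.25 m/s or contact force between slide and the fingers above 45 N)).
It fails at once if the green board falls off (below 25 mm) (height (world z) of board_c below 0.025 m).
It fails at once if the red board is moved by more than 20 mm (distance of red_board_c from where it was at the start of the episode above 0.02 m).
It fails at once if the tape or the screwdriver is moved by more than 20 mm (distance of any of tape, driver from where it was at the start of the episode above 0.02 m).
It also fails if it takes over 67 s, if anything falls off the work surface, if the arm or the gripper's body presses on something with over 40 N, if the wrist force passes 120 N, or if a joint passes its speed limit or range.

### The arm

A 6-joint arm with a two-finger parallel gripper is mounted at the origin on the work surface. World frame = base frame: x ahead of the robot, y to its left, z up, the work surface at z = 0. Lengths are in m, angles in rad, forces in N, time in s.
With the tool pointing down it reaches from about 0.35 to 0.975 m from the base axis. Payload 4.9 kg.
Tool frame: the origin (TCP) lies between the finger pads; the fingertips stand 25 mm ahead of it and the grasp point (between the pads) lies 6 mm ahead of it; z points along the fingers, y is the line along which they close (so a half turn about z gives the same grasp; the last joint's range is limited). The gripper opens to 85 mm and grips with 20 to 120 N. Pads are 22 mm wide; open, the fingers measure 114 mm over their backs; the gripper's body (76 mm by 85 mm) begins 54 mm behind the grasp point. The pads swing forward as they close: fully open they stand 13 mm farther back than shut.
Start: joints at [-1.286, 0.053, 1.613, -0, 1.476, -0.119], TCP at [0.246, -0.575, 0.226] pointing down, gripper open.
Joint ranges: [-3.01, 3.01], [-1.01, 2.22], [0.06, 2.58], [-1.02, 4.17], [0.09, 2.62], [-3.14, 3.14]. Speed limits (rad/s): [2.57, 2.57, 3.14, 3.14, 3.14, 3.14].

### API

Orientations are given as a unit quaternion [w, x, y, z].
In Python, from plant import manip gives the robot as it stands.
- The arm moves only by the shell command python3 -m inch 'ROWS'. ROWS is JSON, a list of rows, each a list of 3 entries, a list of its own where there are three numbers: the shift along the tool's x, y, z in m, then the turn, a rotation vector about the tool's x, y, z in rad, then the opening, from 0 (shut) to 1 (fully open). A call has 1 to 8 rows; each row shifts and turns the commanded pose from where the row before left it, along the tool's axes as they then stand; what a row does not reach is not made up. A row lasts 1/10 s, in which the tool goes at most 50 mm and 8.59 degrees, less where a joint would pass 70% of its speed; a pose out of reach is approached as far as the arm can. A call with a gripper value outside its range is refused whole. The fingers move at their own pace and stop on an object; the grip force is fixed at half the most. Time passes only in rows, so rows that do not move let the fingers close. It gives the time, the measured TCP pose, the force, the opening and the grip force at its end, in the units of the state.
- manip.state(): the state, without advancing time (a new reading comes with each control period).
- manip.grab_frame(name): name is "scene" or "top" or "wrist"; returns (picture, depth): 384x512x3 uint8, red, green, blue; 384x512 float32, m along the optical axis (not along the pixel's ray), 0 where there is no reading.
- manip.camera_params(name): a dict with "camera_matrix" (3x3 intrinsics, pixels), "rvec" (rotation vector, rad) and "tvec" (3), from world to camera coordinates, as OpenCV has them. Camera axes: x right, y down, z forward; pixel columns grow to the right and rows downward; lengths in m; the calibration is good to about 2 mm. A picture is of the moment at which its call begins: read the wrist's pose just before it. camera_params takes no time and is no camera call; for the wrist camera it gives the pose at the moment of the call.
- manip.job_done(): hands the job in; it is judged then, once.
Trained networks look in the newest picture that a camera, given by its name, has taken for a name from the list of things; names that differ only in an ending like _2 or _b are one class to them, and where a whole thing is asked for, a point or a joint stands for the part that bears it (a point fixed in the world has none). Each returns a list of dicts, best first, with "score" (0 to 1); they miss things now and then, are a little off and sometimes report something else, mostly with a low value. They report only what shows in the picture. A call takes as long as a camera call. They do not tell look-alikes from the thing itself.
- manip.look_for(camera, label): "point" ([x, y, z] in m, in world coordinates, good to about 4 mm: the middle of the surface that is visible of it).
The state is a dict: "time": time; "joint_pos": joint angles; "joint_vel": joint speeds; "joint_efforts": joint torques, N m; "tool_pos": TCP position; "tool_rot": TCP orientation; "contact_force": force on the tool from outside, world axes, zero at the start; "ft_torque": the same for the moment, N m; "gripper_width": opening from 0.0 (shut) to 1.0 (fully open); "grasp_force": force on a finger pad.
Only numpy, scipy, OpenCV 4.12 (cv2) and the standard library are available. Lean on these libraries where they do the work, as an engineer would, in place of code of your own. Each camera call takes 0.05 s, during which the arm holds its last target. There are 200 camera calls.

## Working session

There is one attempt and no reset: what is moved stays moved. The work goes in short steps, Python scripts to look and compute and a shell command to move; the robot and the scene stay as the last step left them, time stands still between calls to the robot, and variables do not carry over. Pictures are saved under pics/ and viewed, at most 10 in all, crops included, and the job is handed in when it is done.

```bash
ls; mkdir -p pics; cat > h.py <<'E'
import numpy as np, cv2
from plant import manip
def cam(n):
    p=manip.camera_params(n); R=cv2.Rodrigues(np.array(p["rvec"],float))[0]
    return np.array(p["camera_matrix"]),R,np.array(p["tvec"],float).ravel()
def grab(n):
    c=cam(n); im,d=manip.grab_frame(n); return im,d,c
def world(d,c):
    K,R,t=c; v,u=np.indices(d.shape); 
    P=np.stack([(u-K[0,2])/K[0,0]*d,(v-K[1,2])/K[1,1]*d,d],-1)
    return (P-t)@R   # R^T(P-t)
def save(im,f): cv2.imwrite(f,cv2.cvtColor(im,cv2.COLOR_RGB2BGR))
def proj(c,X):
    K,R,t=c; p=K@(R@np.array(X)+t); return (p[:2]/p[2]).round().astype(int).tolist()
E
python3 - <<'E'
from h import *
s=manip.state(); print(s["time"],s["tool_pos"],s["tool_rot"],s["gripper_width"])
for n in ["top","scene"]:
    im,d,c=grab(n); save(im,f"pics/{n}0.png"); np.savez(f"{n}0.npz",im=im,d=d,W=world(d,c))
    for l in ["clamp","slide_grip","tab","riser","board_c","red_board_c","tape","driver"]:
        print(n,l,[(np.round(r["point"],3).tolist(),round(r["score"],2),proj(c,r["point"])) for r in manip.look_for(n,l)][:4])
E
```

```text
pics
0.0 [ 0.24538911 -0.57410883  0.22453328] [-1.05415296e-03  9.79682642e-01  2.00551236e-01 -1.03748170e-04] 1.000989724294348
top clamp [([0.578, -0.226, 0.008], 0.72, [335, 128])]
top slide_grip [([0.581, -0.244, 0.055], 0.59, [343, 122])]
top tab []
top riser [([0.594, 0.194, 0.054], 0.68, [199, 123]), ([0.383, 0.122, 0.026], 0.25, [224, 192])]
top board_c [([0.386, 0.331, 0.002], 0.81, [157, 195]), ([0.164, 0.321, -0.0], 0.67, [160, 268]), ([0.604, 0.128, 0.05], 0.56, [221, 120]), ([0.576, -0.228, 0.007], 0.44, [336, 129])]
top red_board_c []
top tape [([0.379, 0.119, 0.025], 0.53, [226, 193])]
top driver [([0.331, -0.178, 0.022], 0.66, [325, 206])]
scene clamp [([0.604, -0.213, 0.008], 0.59, [142, 212])]
scene slide_grip [([0.585, -0.237, 0.054], 0.67, [137, 193])]
scene tab [([0.607, -0.242, 0.063], 0.66, [129, 195])]
scene riser [([0.625, 0.208, 0.051], 0.66, [262, 277])]
scene board_c [([0.399, 0.33, 0.003], 0.94, [350, 247]), ([0.611, 0.14, 0.055], 0.64, [241, 258]), ([0.175, 0.328, 0.003], 0.64, [379, 196])]
scene red_board_c [([0.606, 0.254, 0.051], 0.81, [284, 281])]
scene tape [([0.356, 0.104, 0.02], 0.9, [283, 200])]
scene driver [([0.342, -0.171, 0.018], 0.77, [211, 165]), ([0.585, -0.235, 0.056], 0.72, [138, 193])]
```

```bash
python3 - <<'E'
import cv2
t=cv2.imread("pics/top0.png")
cv2.imwrite("pics/t1.png",cv2.resize(t[60:310,120:420],None,fx=2.4,fy=2.4,interpolation=cv2.INTER_CUBIC))
E
```

```text
(no output)
```

View pics/t1.png

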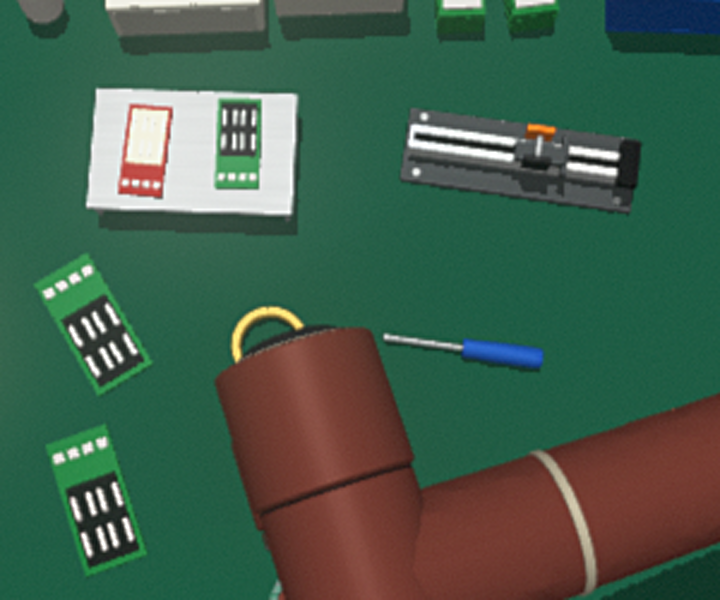

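The picture shows three green boards: the two at crop (93,323) and (97,500) lie on the bench and are larger look-alikes. The one at crop (238,143), which is full-frame (219,120), is the smallest and lies on the riser beside the red board, so it is the one meant. The clamp's stop is at its right end (world -y), and the orange tab is on the far side (+x).

```bash
python3 - <<'E'
from h import *
def rect(P):
    r=cv2.minAreaRect((P[:,:2]*1000).astype(np.float32)); return [np.round(x,1) for x in r]
for n in ["top","scene"]:
    z=np.load(n+"0.npz"); im=z["im"].astype(int); W=z["W"]; d=z["d"]; x,y,h=W[...,0],W[...,1],W[...,2]; ok=d>0
    def clean(m):
        m=(ok&m).astype(np.uint8); k,l,st,_=cv2.connectedComponentsWithStats(m); 
        return l==1+np.argmax(st[1:,4]) 
    r,g,b=im[...,0],im[...,1],im[...,2]
    fo=clean((abs(x-.58)<.12)&(abs(y+.23)<.2)&(h>.004)&(h<.1)); print(n,"clamp all",fo.sum(),rect(W[fo]))
    ri=clean((abs(x-.6)<.13)&(abs(y-.19)<.18)&(h>.04)&(h<.065)); print("riser",ri.sum(),np.median(h[ri]),rect(W[ri]))
    near=(abs(x-.61)<.09)&(abs(y-.13)<.06)&(h>.04)&(h<.065)
    bo=clean(near&((g-r>40)|(r+g+b<200))); bo2=near&((g-r>40)|(r+g+b<200)); print("board",bo2.sum(),np.median(h[bo2]),rect(W[bo2]))
    rb=(abs(x-.61)<.09)&(abs(y-.25)<.06)&(h>.04)&(r-g>60); print("red",rb.sum(),rect(W[rb]))
    ta=(abs(x-.6)<.07)&(abs(y+.24)<.06)&(r-b>90)&(r-g>40)&(h>.03); print("tab",ta.sum(),np.median(W[ta],0),rect(W[ta]))
    hi=(abs(x-.58)<.07)&(abs(y+.24)<.08)&(h>.06)&ok; print("hi",hi.sum(),np.median(W[hi],0),rect(W[hi]))
    st=(abs(x-.58)<.07)&(y<-.3)&(y>-.4)&(h>.047)&ok; print("stop",st.sum(),np.median(W[st],0),rect(W[st]))
E
```

```text
top clamp all 2817 [array([ 585.8, -231.3]), array([313.5, 110.1]), np.float64(79.5)]
riser 4245 0.050673567718286745 [array([597.9, 192.9]), array([260.7, 162.9]), np.float64(86.1)]
board 374 0.052569948414261 [array([604.8, 133.9]), array([ 56.6, 120.5]), np.float64(87.1)]
red 292 [array([599. , 251.6]), array([ 58.8, 120.3]), np.float64(82.9)]
tab 45 [ 0.60063498 -0.24526209  0.0735859 ] [array([ 602.7, -246.5]), array([30.9, 12.4]), np.float64(87.6)]
hi 124 [ 0.58348569 -0.24353688  0.07167276] [array([ 581.7, -252.2]), array([50.1, 52.9]), np.float64(79.3)]
stop 173 [ 0.55975828 -0.35679011  0.05372017] [array([ 557.2, -352.7]), array([54.6, 69.3]), np.float64(35.7)]
scene clamp all 2795 [array([ 585.1, -224.3]), array([302.1, 105.3]), np.float64(79.8)]
riser 6638 0.05032244291189285 [array([599.4, 194.5]), array([262. , 162.6]), np.float64(86.0)]
board 682 0.05281780013268774 [array([604.1, 134.6]), array([ 58.8, 122.4]), np.float64(87.1)]
red 464 [array([599.5, 253.7]), array([ 57.9, 120.7]), np.float64(82.7)]
tab 78 [ 0.60545852 -0.23824509  0.06493689] [array([ 593.8, -264.2]), array([80.2, 14.3]), np.float64(64.7)]
hi 127 [ 0.58421147 -0.23820471  0.07011173] [array([ 584.1, -240.9]), array([37.3, 49.1]), np.float64(80.9)]
stop 142 [ 0.56293586 -0.35220789  0.05264345] [array([ 562.8, -355.6]), array([30.1, 60. ]), np.float64(77.8)]
```

```bash
cat >> h.py <<'E'
from scipy.spatial.transform import Rotation as Ro
def go(pos,yaw_y):
    """shift in present tool axes, then turn about tool z so tool y has world heading yaw_y (deg, mod 180), tilt error"""
    s=manip.state(); R=Ro.from_quat(np.roll(s["tool_rot"],-1)); M=R.as_matrix()
    sh=M.T@(np.array(pos)-s["tool_pos"]); h=np.degrees(np.arctan2(M[1,1],M[0,1]))
    dt=(yaw_y-h+90)%180-90
    print("t",round(s["time"],2),"pos",np.round(s["tool_pos"],4),"heading y %.2f"%h,"shift",np.round(sh,4),"rz %.4f or %.4f"%(-np.radians(dt),-np.radians(dt)+np.pi*np.sign(dt)),"tilt",np.round(M[:,2],3),"F",np.round(s["contact_force"],1),"w",round(s["gripper_width"],3),"g",round(s["grasp_force"],1),"j6",round(s["joint_pos"][5],2))
E
python3 -m inch '[[[0.045,-0.018,0],[0,0,0],1],[[0.045,-0.018,0],[0,0,0],1],[[0.045,-0.018,0],[0,0,0],1],[[0.045,-0.018,0],[0,0,0],1],[[0.045,-0.018,0],[0,0,0],1],[[0.045,-0.018,0],[0,0,0],1],[[0.045,-0.018,0],[0,0,0],1],[[0.045,-0.018,0],[0,0,0],1]]'
python3 -m inch '[[[0.045,-0.015,0],[0,0,-0.14],1],[[0.03,-0.015,0],[0,0,-0.14],1],[[0,0,0],[0,0,-0.14],1],[[0,0,0],[0,0,-0.14],1],[[0,0,0],[0,0,-0.14],1],[[0,0,0],[0,0,-0.14],1],[[0,0,0],[0,0,-0.14],1],[[0,0,0],[0,0,0],1]]'
python3 - <<'E'
from h import *
go([.584,-.241,.2],-10.2)
im,d,c=grab("wrist"); save(im,"pics/w1.png"); W=world(d,c); np.savez("w1.npz",im=im,d=d,W=W)
for X in [(.584,-.241,.064),(.565,-.340,.05)]: print(proj(c,X))
for l in ["slide_grip","tab","clamp"]: print(l,[(np.round(r["point"],3),round(r["score"],2)) for r in manip.look_for("wrist",l)])
E
```

```text
time: 1.7
tool_pos: [0.5212, -0.2993, 0.2261]
tool_rot: [0.0, 0.98, 0.201, 0.0]
contact_force: [0.4, -0.1, -0.1]
gripper_width: 1.0
grasp_force: 0.0
time: 2.5
tool_pos: [0.5735, -0.241, 0.2258]
tool_rot: [0.0, 0.77, 0.638, 0.0]
contact_force: [0.8, 0.6, -0.2]
gripper_width: 1.002
grasp_force: 0.0
t 2.5 pos [ 0.5735 -0.241   0.2258] heading y -10.73 shift [0.0019 0.0104 0.0258] rz -0.0092 or 3.1324 tilt [ 0. -0. -1.] F [ 0.8  0.6 -0.2] w 1.002 g 0.0 j6 -0.33
[265, 168]
[264, 243]
slide_grip [(array([ 0.583, -0.246,  0.058]), 0.6)]
tab [(array([ 0.602, -0.245,  0.076]), 0.6)]
clamp [(array([ 0.588, -0.203,  0.007]), 0.97)]
```

View pics/w1.png

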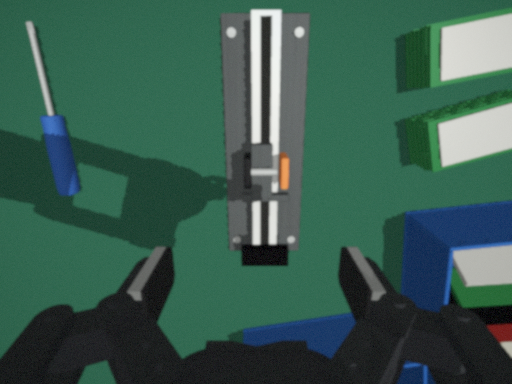

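The wrist view shows the rail vertical at column 265, the orange tab at (284,172), the black lug at (247,170) and the stop at (265,255). The driver is well clear on the left.

```bash
cat > fit.py <<'E'
from h import *
def fit(W,d,im,a0=79.8,c0=(.585,-.227)):
    h=W[...,2]; ok=d>0; im=im.astype(int)
    a=np.radians(a0); u=np.array([np.cos(a),np.sin(a)]); v=np.array([u[1],-u[0]])
    Y=(W[...,:2]-c0)@u; X=(W[...,:2]-c0)@v
    loc=ok&(abs(X)<.08)&(abs(Y)<.17)
    m=loc&(abs(X)<.022)&(abs(h-.04)<.004)
    # rail heading from white rail: PCA line of centres
    p=cv2.minAreaRect((W[m][:,:2]*1000).astype(np.float32)); print("rail",m.sum(),p)
    m=loc&(h>.004)&(h<.014); p=cv2.minAreaRect((W[m][:,:2]*1000).astype(np.float32)); print("plate",m.sum(),p)
    r,g,b=im[...,0],im[...,1],im[...,2]
    q=lambda m,n:print(n,m.sum(),"X",np.round(np.percentile(X[m],[2,50,98]),4),"Y",np.round(np.percentile(Y[m],[2,50,98]),4),"z",np.round(np.median(h[m]),4)) if m.sum() else print(n,0)
    q(loc&(r-b>90)&(h>.06),"tab"); q(loc&(r-b<50)&(h>.066)&(X<-.005),"lug"); q(loc&(Y<-.1)&(h>.048)&(h<.06),"stop"); q(loc&(Y>-.1)&(h>.048)&(h<.06),"mid")
    q(loc&(abs(h-.04)<.003),"railX")
E
python3 - <<'E'
from fit import *
z=np.load("w1.npz"); fit(z["W"],z["d"],z["im"])
E
```

```text
rail 4985 ((586.9751586914062, -216.23817443847656), (265.4247741699219, 42.788185119628906), 79.77237701416016)
plate 11561 ((587.095458984375, -227.8458709716797), (297.6808166503906, 100.1679916381836), 79.51006317138672)
tab 265 X [0.0179 0.021  0.0252] Y [-0.0327 -0.0157 -0.0002] z 0.0757
lug 17619 X [-0.0783 -0.0518 -0.0074] Y [-0.0244 -0.0052  0.0015] z 0.3055
stop 900 X [-0.0273  0.0015  0.0304] Y [-0.1449 -0.1315 -0.1206] z 0.054
mid 1308 X [-0.0221 -0.001   0.0253] Y [-0.0556 -0.0292  0.0108] z 0.0558
railX 4981 X [-0.012   0.0029  0.0168] Y [-0.1172  0.0609  0.1408] z 0.0402
```

```bash
python3 - <<'E'
from h import *
go([.5806,-.2428,.070],-10.3)
E
```

```text
t 2.7 pos [ 0.5734 -0.241   0.2258] heading y -10.83 shift [-0.0004  0.0074  0.1558] rz -0.0092 or 3.1324 tilt [-0. -0. -1.] F [ 0.2 -0.5 -0.8] w 1.003 g 0.0 j6 -0.33
```

```bash
python3 -m inch '[[[0,0.007,0.04],[0,0,-0.009],1],[[0,0,0.045],[0,0,0],1],[[0,0,0.04],[0,0,0],1],[[0,0,0.031],[0,0,0],0.8],[[0,0,0],[0,0,0],0.65],[[0,0,0],[0,0,0],0.6]]'
python3 -m inch '[[[0,0,0],[0,0,0],0.56],[[0,0,0],[0,0,0],0.53],[[0,0,0],[0,0,0],0.5],[[0,0,0],[0,0,0],0.48],[[0,0,0],[0,0,0],0.46],[[0,0,0],[0,0,0],0.44]]'
python3 - <<'E'
from h import *
go([.5806,-.2428,.070],-10.3)
E
```

```text
time: 3.3
tool_pos: [0.5809, -0.2423, 0.0698]
tool_rot: [0.0, 0.767, 0.641, 0.0]
contact_force: [-0.9, -0.4, 1.0]
gripper_width: 0.604
grasp_force: 0.0
time: 3.9
tool_pos: [0.5803, -0.2423, 0.0699]
tool_rot: [0.0, 0.767, 0.641, 0.0]
contact_force: [0.2, -0.1, 0.3]
gripper_width: 0.445
grasp_force: 0.0
t 3.9 pos [ 0.5803 -0.2423  0.0699] heading y -10.20 shift [-0.0004  0.0004 -0.0001] rz 0.0017 or -3.1399 tilt [ 0. -0. -1.] F [ 0.2 -0.1  0.3] w 0.445 g 0.0 j6 -0.34
```

```bash
python3 -m inch '[[[0,0,0],[0,0,0],0.40],[[0,0,0],[0,0,0],0.40]]'; python3 - <<'E'
from fit import *
im,d,c=grab("wrist"); save(im,"pics/w2.png"); W=world(d,c); fit(W,d,im)
E
```

```text
time: 4.1
tool_pos: [0.5802, -0.2423, 0.0697]
tool_rot: [-0.0, 0.767, 0.641, -0.0]
contact_force: [0.1, -0.2, -0.0]
gripper_width: 0.401
grasp_force: 0.1
rail 12408 ((583.05908203125, -231.97198486328125), (235.20208740234375, 39.34790802001953), 80.44110107421875)
plate 22300 ((583.9271850585938, -242.2572784423828), (272.0647277832031, 100.5225830078125), 79.43540954589844)
tab 415 X [0.0176 0.0208 0.025 ] Y [-0.0114 -0.0026  0.    ] z 0.0748
lug 17279 X [-0.061  -0.036  -0.0071] Y [-0.0264 -0.0053  0.0014] z 0.1456
stop 0
mid 3880 X [-0.0195 -0.0021  0.0194] Y [-0.0558 -0.0146  0.0108] z 0.0559
railX 12360 X [-0.0124  0.0026  0.0164] Y [-0.116   0.0522  0.1101] z 0.0402
```

View pics/w2.png

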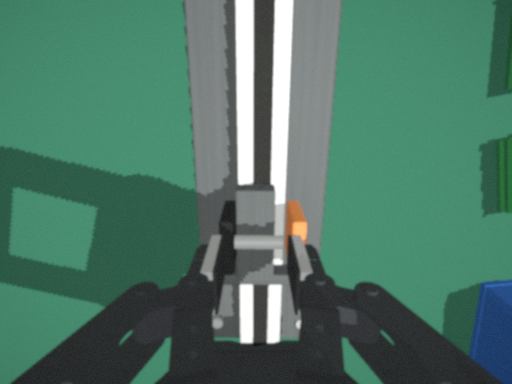

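Fingers are straddling lug (227,220) and tab (297,220) with the tab still unpressed, so the opening scale is not linear in mm. I keep closing.

```bash
for i in 1; do python3 -m inch '[[[0,0,0],[0,0,0],0.37],[[0,0,0],[0,0,0],0.35]]'; done;  python3 -m inch '[[[0,0,0],[0,0,0],0.32],[[0,0,0],[0,0,0],0.30]]'; python3 -m inch '[[[0,0,0],[0,0,0],0.25],[[0,0,0],[0,0,0],0.2]]'; python3 -m inch '[[[0,0,0],[0,0,0],0.1],[[0,0,0],[0,0,0],0.0],[[0,0,0],[0,0,0],0.0]]'; python3 - <<'E'
from fit import *
go([.5806,-.2428,.070],-10.3)
im,d,c=grab("wrist"); save(im,"pics/w3.png"); W=world(d,c); fit(W,d,im)
E
```

```text
time: 4.35
tool_pos: [0.5804, -0.2424, 0.0701]
tool_rot: [0.0, 0.767, 0.641, -0.0]
contact_force: [-0.6, -0.2, 3.1]
gripper_width: 0.349
grasp_force: 1.1
time: 4.55
tool_pos: [0.5801, -0.2424, 0.0704]
tool_rot: [-0.0, 0.767, 0.641, -0.0]
contact_force: [-3.4, 0.5, 5.6]
gripper_width: 0.301
grasp_force: 2.7
time: 4.75
tool_pos: [0.5797, -0.2424, 0.0706]
tool_rot: [-0.001, 0.767, 0.642, -0.001]
contact_force: [-5.9, 2.4, 7.6]
gripper_width: 0.203
grasp_force: 3.9
time: 5.05
tool_pos: [0.5802, -0.2421, 0.0692]
tool_rot: [-0.0, 0.767, 0.641, 0.0]
contact_force: [-0.3, -0.1, -0.8]
gripper_width: 0.001
grasp_force: 0.0
t 5.05 pos [ 0.5802 -0.2421  0.0692] heading y -10.20 shift [-0.0006  0.0005 -0.0008] rz 0.0017 or -3.1398 tilt [-0.  0. -1.] F [-0.3 -0.1 -0.8] w 0.001 g 0.0 j6 -0.34
rail 10330 ((587.1931762695312, -232.37086486816406), (234.7117462158203, 32.74472427368164), 80.9581069946289)
plate 21656 ((589.2172241210938, -214.21987915039062), (215.11378479003906, 100.44491577148438), 79.5091781616211)
tab 1010 X [0.0175 0.0204 0.0247] Y [-0.0323 -0.013  -0.0001] z 0.0756
lug 17024 X [-0.0581 -0.0287 -0.0057] Y [-0.0248 -0.0049  0.0018] z 0.1469
stop 0
mid 2313 X [-0.0199 -0.0015  0.0257] Y [-0.0524 -0.0022  0.011 ] z 0.0559
railX 10300 X [-0.0123  0.0023  0.0165] Y [-0.1054  0.0642  0.1106] z 0.0402
```

View pics/w3.png

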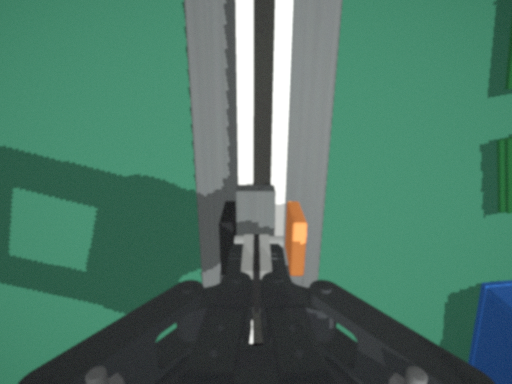

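```bash
python3 - <<'E'
from h import *
c=cam("wrist"); K,R,t=c; print(K, "campos",-R.T@t, "axis",R[2])
for X in [(.5806,-.2428,.070),(.5806,-.2428,.045)]: print(proj(c,X))
E
```

```text
[[289.51956612   0.         256.02239907]
 [  0.         289.51956612 189.73291714]
 [  0.           0.           1.        ]] campos [ 0.59451943 -0.16118847  0.21749698] axis [-0.05647415 -0.31802381 -0.94639924]
[257, 243]
[257, 224]
```

```bash
python3 - <<'E'
from h import *
im,d,c=grab("wrist"); W=world(d,c)
for r in (236,240,245,250,260,280,300,320,340): print(r,[np.round(W[r,k],3).tolist() for k in (232,247,264,280,297)])
for X in [(.5806,-.2428,.076)]: print(proj(c,X))
E
```

```text
236 [[0.568, -0.233, 0.076], [0.577, -0.231, 0.082], [0.586, -0.233, 0.082], [0.594, -0.242, 0.067], [0.603, -0.239, 0.076]]
240 [[0.568, -0.236, 0.075], [0.577, -0.232, 0.085], [0.586, -0.232, 0.087], [0.594, -0.243, 0.07], [0.603, -0.242, 0.076]]
245 [[0.567, -0.238, 0.076], [0.577, -0.231, 0.091], [0.586, -0.233, 0.091], [0.593, -0.238, 0.084], [0.603, -0.244, 0.077]]
250 [[0.569, -0.233, 0.09], [0.578, -0.232, 0.095], [0.586, -0.233, 0.096], [0.593, -0.238, 0.089], [0.602, -0.248, 0.076]]
260 [[0.57, -0.233, 0.099], [0.578, -0.231, 0.104], [0.585, -0.233, 0.105], [0.592, -0.238, 0.098], [0.601, -0.254, 0.076]]
280 [[0.573, -0.229, 0.121], [0.578, -0.231, 0.12], [0.585, -0.232, 0.119], [0.591, -0.232, 0.122], [0.6, -0.283, 0.055]]
300 [[0.573, -0.23, 0.132], [0.579, -0.231, 0.131], [0.584, -0.234, 0.129], [0.591, -0.233, 0.132], [0.597, -0.233, 0.132]]
320 [[0.576, -0.225, 0.147], [0.576, -0.246, 0.124], [0.582, -0.248, 0.123], [0.59, -0.227, 0.147], [0.595, -0.229, 0.147]]
340 [[0.576, -0.226, 0.154], [0.575, -0.251, 0.13], [0.581, -0.252, 0.13], [0.589, -0.228, 0.154], [0.594, -0.229, 0.154]]
[257, 249]
```

```bash
python3 - <<'E'
from h import *
z=np.load("w1.npz"); W=z["W"]; 
for r in (248,255,265,280,295): print(r,[np.round(W[r,k],3).tolist() for k in (150,158,166,172,345,352,360)])
im,d,c=grab("wrist"); W=world(d,c)
for r in range(200,250,4): print(r,np.round(W[r,250],3),im[r,250], np.round(W[r,278],3))
E
```

```text
248 [[0.395, -0.346, -0.001], [0.529, -0.222, 0.251], [0.533, -0.223, 0.251], [0.533, -0.226, 0.245], [0.617, -0.238, 0.251], [0.621, -0.24, 0.25], [0.698, -0.403, -0.001]]
255 [[0.392, -0.357, 0.0], [0.531, -0.222, 0.258], [0.533, -0.224, 0.255], [0.532, -0.229, 0.246], [0.617, -0.242, 0.252], [0.619, -0.24, 0.256], [0.623, -0.24, 0.256]]
265 [[0.53, -0.222, 0.265], [0.533, -0.223, 0.264], [0.533, -0.228, 0.257], [0.531, -0.235, 0.247], [0.616, -0.246, 0.254], [0.617, -0.24, 0.262], [0.62, -0.239, 0.265]]
280 [[0.533, -0.223, 0.275], [0.533, -0.228, 0.268], [0.531, -0.235, 0.258], [0.53, -0.241, 0.25], [0.615, -0.253, 0.256], [0.616, -0.247, 0.264], [0.617, -0.24, 0.274]]
295 [[0.533, -0.228, 0.278], [0.531, -0.235, 0.27], [0.53, -0.241, 0.261], [0.405, -0.431, 0.001], [0.614, -0.26, 0.258], [0.615, -0.253, 0.267], [0.616, -0.246, 0.276]]
200 [ 0.58  -0.221  0.056] [126 132 131] [ 0.597 -0.23   0.04 ]
204 [ 0.58  -0.224  0.056] [129 133 133] [ 0.596 -0.233  0.04 ]
208 [ 0.579 -0.226  0.056] [126 131 130] [ 0.596 -0.235  0.041]
212 [ 0.579 -0.229  0.056] [126 131 130] [ 0.596 -0.239  0.04 ]
216 [ 0.578 -0.231  0.056] [128 134 131] [ 0.595 -0.242  0.04 ]
220 [ 0.578 -0.234  0.057] [108 113 112] [ 0.595 -0.245  0.04 ]
224 [ 0.577 -0.237  0.056] [82 85 84] [ 0.594 -0.247  0.04 ]
228 [ 0.577 -0.24   0.055] [85 88 86] [ 0.594 -0.25   0.04 ]
232 [ 0.576 -0.242  0.057] [84 88 87] [ 0.593 -0.253  0.041]
236 [ 0.579 -0.232  0.081] [148 152 149] [ 0.593 -0.242  0.068]
240 [ 0.579 -0.231  0.087] [151 154 151] [ 0.593 -0.243  0.069]
244 [ 0.579 -0.231  0.091] [149 153 149] [ 0.593 -0.239  0.081]
248 [ 0.579 -0.232  0.094] [150 153 149] [ 0.592 -0.238  0.087]
```

The depth shows that the fingertips, shut, are at z≈0.080 while the TCP reads 0.069. The real tips therefore sit about 35 mm further back than stated, and the fingers passed over the lug and tab. I lift, open and go 35 mm deeper, checking the force on the way.

```bash
python3 -m inch '[[[0,0,-0.03],[0,0,0],1],[[0,0,0],[0,0,0],1],[[0,0,0],[0,0,0],1],[[0,0,0],[0,0,0],1],[[0,0,0],[0,0,0],1]]'
python3 -m inch '[[[0,0,0.025],[0,0,0],1],[[0,0,0.02],[0,0,0],1],[[0,0,0.02],[0,0,0],1],[[0,0,0],[0,0,0],1]]'
python3 - <<'E'
from h import *
go([.5806,-.2428,.035],-10.3)
im,d,c=grab("wrist"); save(im,"pics/w4.png")
E
```

```text
time: 5.7
tool_pos: [0.5796, -0.2419, 0.0984]
tool_rot: [-0.001, 0.767, 0.641, -0.0]
contact_force: [0.0, -0.6, -0.9]
gripper_width: 0.846
grasp_force: 0.0
time: 6.1
tool_pos: [0.5772, -0.2406, 0.0302]
tool_rot: [-0.004, 0.767, 0.641, -0.001]
contact_force: [-0.1, 0.2, -0.5]
gripper_width: 1.0
grasp_force: 0.0
t 6.1 pos [ 0.5772 -0.2406  0.0302] heading y -10.20 shift [-0.0015  0.0037 -0.0049] rz 0.0017 or -3.1399 tilt [-0.007  0.004 -1.   ] F [-0.1  0.2 -0.5] w 1.0 g 0.0 j6 -0.34
```

View pics/w4.png

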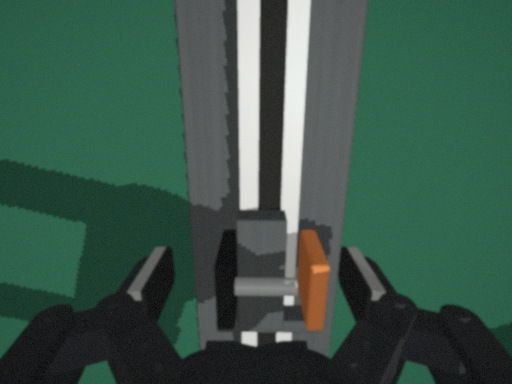

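The fingers at (150,270) and (362,270) now straddle the lug (227,280) and tab (313,280), low enough. The tool is a few mm off, so I let it settle and centre it.

```bash
python3 -m inch '[[[0,0,0],[0,0,0],1],[[0,0,0],[0,0,0],1]]'; python3 - <<'E'
from h import *
go([.5806,-.2428,.035],-10.3); print(np.round(manip.state()["joint_pos"],3))
E
```

```text
time: 6.35
tool_pos: [0.5813, -0.2429, 0.0364]
tool_rot: [0.001, 0.767, 0.641, 0.0]
contact_force: [-0.0, -0.7, -0.3]
gripper_width: 0.995
grasp_force: 0.0
t 6.35 pos [ 0.5813 -0.2429  0.0364] heading y -10.20 shift [-0.0001 -0.0007  0.0014] rz 0.0018 or -3.1398 tilt [ 0.002 -0.001 -1.   ] F [-0.  -0.7 -0.3] w 0.995 g 0.0 j6 -0.34
[-0.514  0.245  1.735 -0.     1.159 -0.336]
```

Settled. I close gradually onto the tab.

```bash
python3 -m inch '[[[0,0,0],[0,0,0],0.65],[[0,0,0],[0,0,0],0.62],[[0,0,0],[0,0,0],0.6],[[0,0,0],[0,0,0],0.58]]'; python3 -m inch '[[[0,0,0],[0,0,0],0.56],[[0,0,0],[0,0,0],0.54]]';python3 -m inch '[[[0,0,0],[0,0,0],0.52],[[0,0,0],[0,0,0],0.50]]';python3 -m inch '[[[0,0,0],[0,0,0],0.48],[[0,0,0],[0,0,0],0.47]]'
```

```text
time: 6.75
tool_pos: [0.5825, -0.2431, 0.0363]
tool_rot: [0.003, 0.767, 0.641, 0.002]
contact_force: [6.5, -1.4, 0.4]
gripper_width: 0.581
grasp_force: 3.1
time: 6.95
tool_pos: [0.5827, -0.2431, 0.0368]
tool_rot: [0.003, 0.767, 0.641, 0.001]
contact_force: [4.7, -0.0, 3.0]
gripper_width: 0.544
grasp_force: 6.5
time: 7.15
tool_pos: [0.5812, -0.2428, 0.0371]
tool_rot: [0.001, 0.767, 0.641, 0.0]
contact_force: [-2.6, 0.5, 9.2]
gripper_width: 0.504
grasp_force: 12.8
time: 7.35
tool_pos: [0.5802, -0.2427, 0.0374]
tool_rot: [-0.0, 0.767, 0.642, -0.001]
contact_force: [-7.9, 2.7, 13.4]
gripper_width: 0.477
grasp_force: 31.0
```

```bash
python3 -m inch '[[[0.004,0,0],[0,0,0],0.46],[[0.01,0,0],[0,0,0],0.46],[[0.013,0,0],[0,0,0],0.46],[[0.013,0,0],[0,0,0],0.46],[[0.013,0,0],[0,0,0],0.46],[[0.013,0,0],[0,0,0],0.46],[[0.013,0,0],[0,0,0],0.46],[[0.013,0,0],[0,0,0],0.46]]'; python3 -m inch '[[[0.013,0,0],[0,0,0],0.46],[[0.01,0,0],[0,0,0],0.46],[[0,0,0],[0,0,0],0.46],[[0,0,0],[0,0,0],0.46]]'; python3 - <<'E'
from fit import *
go([.5806,-.2428,.035],-10.3)
im,d,c=grab("top"); W=world(d,c); fit(W,d,im); im,d,c=grab("scene"); W=world(d,c); fit(W,d,im)
E
```

```text
time: 8.15
tool_pos: [0.5968, -0.1527, 0.0376]
tool_rot: [0.001, 0.767, 0.642, -0.001]
contact_force: [-8.5, -1.6, 13.6]
gripper_width: 0.472
grasp_force: 43.1
time: 8.55
tool_pos: [0.6012, -0.1289, 0.0376]
tool_rot: [0.0, 0.767, 0.642, 0.0]
contact_force: [-7.1, 1.9, 12.3]
gripper_width: 0.471
grasp_force: 43.2
t 8.55 pos [ 0.6012 -0.1289  0.0376] heading y -10.12 shift [-0.1158 -0.0003  0.0026] rz 0.0031 or -3.1385 tilt [ 0.001 -0.    -1.   ] F [-7.1  1.9 12.3] w 0.471 g 43.2 j6 -0.16
rail 407 ((576.7141723632812, -270.9766845703125), (155.40232849121094, 34.64324188232422), 80.56610107421875)
plate 1019 ((573.7600708007812, -286.849365234375), (218.35430908203125, 159.05990600585938), 78.8273696899414)
tab 0
lug 592 X [-0.0641 -0.0344 -0.008 ] Y [0.0375 0.1026 0.1635] z 0.3372
stop 161 X [-0.0294 -0.0005  0.0279] Y [-0.145  -0.1324 -0.1206] z 0.0537
mid 1 X [-0.0131 -0.0131 -0.0131] Y [-0.0729 -0.0729 -0.0729] z 0.0481
railX 332 X [-0.0159  0.0002  0.0152] Y [-0.1203 -0.0433  0.0282] z 0.0399
rail 366 ((587.96435546875, -214.56402587890625), (269.9933776855469, 39.400516510009766), 78.79647064208984)
plate 1298 ((587.277099609375, -222.8271942138672), (306.08203125, 100.80783081054688), 79.59352111816406)
tab 24 X [-0.0057  0.0163  0.0204] Y [0.0736 0.1158 0.1189] z 0.0727
lug 2224 X [-0.0772 -0.04   -0.0062] Y [0.0641 0.1375 0.1693] z 0.3368
stop 136 X [-0.0282  0.0009  0.0301] Y [-0.1413 -0.127  -0.116 ] z 0.0531
mid 186 X [-0.0293 -0.0034  0.0301] Y [0.0647 0.1109 0.1296] z 0.0551
railX 350 X [-0.0137  0.0028  0.0181] Y [-0.1197 -0.0483  0.146 ] z 0.0396
```

```bash
python3 -m inch '[[[0,0,0],[0,0,0],0.6],[[0,0,0],[0,0,0],0.8],[[0,0,0],[0,0,0],1],[[0,0,0],[0,0,0],1],[[0,0,-0.04],[0,0,0],1],[[0,0,-0.04],[0,0,0],1],[[0,0,-0.03],[0,0,0],0.5],[[0,0,0],[0,0,0],0]]'; python3 - <<'E'
from fit import *
go([.6045,.1343,.12],87.1)
im,d,c=grab("wrist"); W=world(d,c); np.savez("w5.npz",W=W,d=d,im=im); fit(W,d,im)
E
```

```text
time: 9.45
tool_pos: [0.6037, -0.1303, 0.1508]
tool_rot: [0.004, 0.767, 0.641, 0.002]
contact_force: [0.0, 0.5, 1.1]
gripper_width: 0.691
grasp_force: 0.0
t 9.45 pos [ 0.6037 -0.1303  0.1508] heading y -10.20 shift [ 0.2606 -0.0463  0.03  ] rz 1.4434 or -1.6982 tilt [ 0.009 -0.003 -1.   ] F [0.  0.5 1.1] w 0.691 g 0.0 j6 -0.15
rail 4321 ((591.2192993164062, -204.70187377929688), (243.4221954345703, 43.31256866455078), 82.81021881103516)
plate 11284 ((589.0646362304688, -217.19485473632812), (277.468017578125, 100.28363800048828), 79.48194122314453)
tab 437 X [0.0184 0.0218 0.0259] Y [0.0835 0.1011 0.1155] z 0.0758
lug 16488 X [-0.0627 -0.0401 -0.0071] Y [0.0887 0.1092 0.1159] z 0.2263
stop 0
mid 2167 X [-0.0213 -0.0006  0.0264] Y [0.0591 0.0869 0.1265] z 0.0558
railX 4287 X [-0.0122  0.0034  0.0168] Y [-0.0914  0.0089  0.1418] z 0.0402
```

```bash
python3 -m inch '[[[0.044,-0.008,0.005],[0,0,0],0],[[0.044,-0.008,0.005],[0,0,0],0],[[0.044,-0.008,0.005],[0,0,0],0],[[0.043,-0.008,0.005],[0,0,0],0],[[0.043,-0.007,0.005],[0,0,0],0],[[0.043,-0.007,0.005],[0,0,-0.14],0],[[0,0,0],[0,0,-0.14],0],[[0,0,0],[0,0,-0.14],0]]'; python3 -m inch '[[[0,0,0],[0,0,-0.14],0],[[0,0,0],[0,0,-0.14],0],[[0,0,0],[0,0,-0.14],0],[[0,0,0],[0,0,-0.14],0],[[0,0,0],[0,0,-0.14],0],[[0,0,0],[0,0,-0.14],0],[[0,0,0],[0,0,-0.14],0],[[0,0,0],[0,0,-0.14],0]]';  python3 -m inch '[[[0,0,0],[0,0,-0.14],0],[[0,0,0],[0,0,0],0],[[0,0,0],[0,0,0],0]]'; cat > bd.py <<'E'
from h import *
def rect(P):
    r=cv2.minAreaRect((P[:,:2]*1000).astype(np.float32)); return [np.round(x,1) for x in r]
def board(n,bx,by,r=.1,z0=.045,z1=.062):
    im,d,c=grab(n); W=world(d,c); i=im.astype(int); R,G,B=i[...,0],i[...,1],i[...,2]
    near=(d>0)&(abs(W[...,0]-bx)<r)&(abs(W[...,1]-by)<r*.6)&(W[...,2]>z0)&(W[...,2]<z1)
    m=near&((G-R>40)|((R+G+B<200)&(G-R>-5))); g=near&(G-R>40)
    print("board",m.sum(),np.median(W[m][:,2]),rect(W[m]),"green only",g.sum(),rect(W[g])); return im,d,c,W
E
python3 - <<'E'
from bd import *
go([.6045,.1343,.05],87.1)
im,d,c,W=board("wrist",.6045,.134); save(im,"pics/w6.png")
f=(d>0)&(d<.2)&(abs(W[...,0]-.6)<.03)&(abs(W[...,1]-.134)<.03); print("lowest finger z",np.percentile(W[f][:,2],[0,1,5]) if f.sum() else 0)
s=(d>0)&(abs(W[...,2]-.05)<.004); print("riser",rect(W[s]))
E
```

```text
time: 10.3
tool_pos: [0.5995, 0.1373, 0.1117]
tool_rot: [-0.002, 0.613, 0.79, -0.002]
contact_force: [0.7, -0.0, -0.3]
gripper_width: -0.002
grasp_force: 0.0
time: 11.1
tool_pos: [0.5999, 0.1356, 0.112]
tool_rot: [-0.002, 0.101, 0.995, -0.001]
contact_force: [0.4, 0.7, 1.3]
gripper_width: -0.001
grasp_force: 0.0
time: 11.4
tool_pos: [0.6005, 0.1357, 0.113]
tool_rot: [-0.001, 0.036, 0.999, -0.0]
contact_force: [-0.5, -0.1, 0.0]
gripper_width: 0.002
grasp_force: 0.0
t 11.4 pos [0.6005 0.1357 0.113 ] heading y 85.89 shift [-0.0042 -0.0011  0.063 ] rz -0.0211 or 3.1205 tilt [-0.003 -0.    -1.   ] F [-0.5 -0.1  0. ] w 0.002 g 0.0 j6 -1.4
board 5794 0.05329128399624759 [array([604.9, 133.2]), array([ 55.7, 117.8]), np.float64(87.1)] green only 4160 [array([604.9, 133.2]), array([ 55.7, 117.8]), np.float64(87.1)]
lowest finger z [0.12126401 0.12834779 0.14219151]
riser [array([655.8, 130.4]), array([516. , 282.1]), np.float64(86.0)]
```

View pics/w6.png

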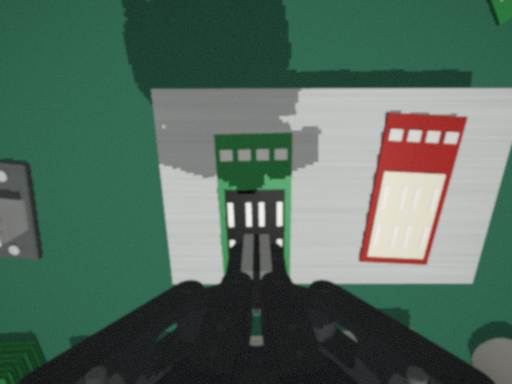

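Green board upright at (255,200), red board clear at (410,190); fingers are above the green board's centre. Now I centre, descend and touch.

```bash
python3 -m inch '[[[-0.0045,-0.002,0.02],[0,0,-0.021],0],[[0,0,0.02],[0,0,0],0],[[0,0,0.018],[0,0,0],0],[[0,0,0],[0,0,0],0],[[0,0,0],[0,0,0],0]]'; python3 -m inch '[[[0,0,0.004],[0,0,0],0],[[0,0,0.003],[0,0,0],0],[[0,0,0],[0,0,0],0]]'; python3 -m inch '[[[0,0,0.002],[0,0,0],0],[[0,0,0],[0,0,0],0]]'; python3 -m inch '[[[0,0,0.001],[0,0,0],0],[[0,0,0],[0,0,0],0]]'
```

```text
time: 11.95
tool_pos: [0.6056, 0.1335, 0.0565]
tool_rot: [-0.001, 0.024, 1.0, -0.0]
contact_force: [-0.5, -0.6, 0.3]
gripper_width: 0.0
grasp_force: 0.0
time: 12.25
tool_pos: [0.6061, 0.1336, 0.05]
tool_rot: [0.0, 0.024, 1.0, 0.0]
contact_force: [-1.0, 0.9, -0.1]
gripper_width: -0.004
grasp_force: 0.0
time: 12.45
tool_pos: [0.6059, 0.1336, 0.0478]
tool_rot: [-0.0, 0.024, 1.0, 0.0]
contact_force: [-0.2, 0.2, -0.1]
gripper_width: -0.003
grasp_force: 0.0
time: 12.65
tool_pos: [0.6064, 0.1336, 0.0476]
tool_rot: [0.0, 0.024, 1.0, 0.0]
contact_force: [-1.5, -0.3, 4.0]
gripper_width: -0.003
grasp_force: 1.8
```

```bash
python3 -m inch '[[[0,0,0.0015],[0,0,0],0],[[0,0,0],[0,0,0],0],[[0.004,0,0],[0,0,0],0],[[0.008,0,0],[0,0,0],0]]'; python3 - <<'E'
from bd import *
go([.6045,.1343,.05],87.1)
board("wrist",.595,.134)
E
```

```text
time: 13.05
tool_pos: [0.5965, 0.1342, 0.0476]
tool_rot: [0.003, 0.024, 1.0, 0.0]
contact_force: [2.1, -0.3, 5.8]
gripper_width: 0.003
grasp_force: 3.4
t 13.05 pos [0.5965 0.1342 0.0476] heading y 87.25 shift [-0.008   0.0005 -0.0024] rz 0.0026 or -3.1390 tilt [ 0.006  0.    -1.   ] F [ 2.1 -0.3  5.8] w 0.003 g 3.4 j6 -1.42
board 9705 0.05323831370200888 [array([596., 134.]), array([ 55.5, 120. ]), np.float64(87.0)] green only 7801 [array([596.2, 134. ]), array([ 55.5, 119.6]), np.float64(87.0)]
```

```bash
python3 -m inch '[[[0.008,0,0],[0,0,0],0],[[0.008,0,0],[0,0,0],0],[[0.008,0,0],[0,0,0],0],[[0.008,0,0],[0,0,0],0],[[0.008,0,0],[0,0,0],0],[[0.008,0,0],[0,0,0],0],[[0.008,0,0],[0,0,0],0],[[0.004,0,0],[0,0,0],0]]'; python3 -m inch '[[[0,0,0],[0,0,0],0],[[0,0,0],[0,0,0],0]]'; python3 - <<'E'
from bd import *
go([.6045,.1343,.05],87.1)
board("wrist",.535,.136)
board("scene",.535,.136)
E
```

```text
time: 13.9
tool_pos: [0.5359, 0.1373, 0.0475]
tool_rot: [0.003, 0.024, 1.0, 0.0]
contact_force: [2.6, 0.9, 6.3]
gripper_width: -0.003
grasp_force: 3.0
time: 14.1
tool_pos: [0.5355, 0.1373, 0.0475]
tool_rot: [0.002, 0.024, 1.0, 0.0]
contact_force: [-0.3, 0.4, 8.4]
gripper_width: 0.0
grasp_force: 4.6
t 14.1 pos [0.5355 0.1373 0.0475] heading y 87.27 shift [-0.069   0.0003 -0.0022] rz 0.0029 or -3.1387 tilt [ 0.004  0.    -1.   ] F [-0.3  0.4  8.4] w 0.0 g 4.6 j6 -1.41
board 9728 0.053197160308135025 [array([536.7, 136.8]), array([ 56.4, 120.4]), np.float64(86.5)] green only 8179 [array([536.7, 136.8]), array([ 56.4, 120.4]), np.float64(86.5)]
board 398 0.052954832808662713 [array([537.9, 139.1]), array([ 58.3, 120.2]), np.float64(85.4)] green only 201 [array([537.9, 139.1]), array([ 58.3, 120.2]), np.float64(85.4)]
```

```bash
python3 -m inch '[[[0,0,-0.02],[0,0,0],0],[[0,0,-0.025],[0,0,0],1],[[0.02,0,0],[0,0,0.0],1],[[0.02,0,0],[0,0,0.013],1],[[0,0,0],[0,0,0],1],[[0,0,0],[0,0,0],1]]'; python3 - <<'E'
from bd import *
im,d,c,W=board("wrist",.535,.136); save(im,"pics/w7.png")
go([.4956,.1395,.025],86.5)
s=(d>0)&(abs(W[...,2]-.05)<.0018)&(W[...,0]<.6)&(W[...,1]>.18); x=W[s]; print("near edge pts",np.percentile(x[:,0],[1,2]),np.median(x[:,1]))
E
```

```text
time: 14.8
tool_pos: [0.4938, 0.1389, 0.0899]
tool_rot: [-0.0, 0.03, 1.0, -0.0]
contact_force: [0.0, -0.3, -0.4]
gripper_width: 0.846
grasp_force: 0.0
board 7733 0.05340501435645124 [array([536.5, 136.6]), array([ 57.3, 120.7]), np.float64(86.6)] green only 5125 [array([536.5, 136.6]), array([ 57.3, 120.7]), np.float64(86.6)]
t 14.85 pos [0.4943 0.1389 0.0901] heading y 86.53 shift [-0.0012  0.0007  0.0651] rz 0.0004 or -3.1412 tilt [ 0. -0. -1.] F [-0.2  0.2  0.3] w 0.924 g 0.0 j6 -1.38
near edge pts [0.51989527 0.52096853] 0.2815494038282951
```

View pics/w7.png

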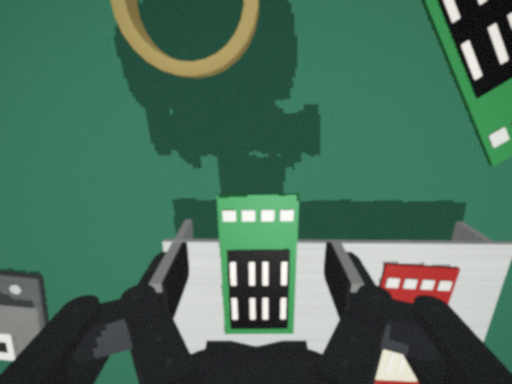

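The board overhangs the edge (row 241) by about a third, the fingers at (178,265) and (345,265) straddle it, and the tape is clear. I descend.

```bash
python3 -m inch '[[[0,0.0005,0.025],[0,0,0],1],[[0,0,0.02],[0,0,0],1],[[0,0,0.02],[0,0,0],1],[[0,0,0],[0,0,0],1],[[0,0,0],[0,0,0],0.75]]'; python3 -m inch '[[[0,0,0],[0,0,0],0.7],[[0,0,0],[0,0,0],0.67],[[0,0,0],[0,0,0],0.65],[[0,0,0],[0,0,0],0.63],[[0,0,0],[0,0,0],0.6]]';  python3 -m inch '[[[0,0,0],[0,0,0],0.6]]'
```

```text
time: 15.35
tool_pos: [0.4944, 0.1393, 0.0252]
tool_rot: [-0.0, 0.03, 1.0, -0.0]
contact_force: [0.2, -0.5, 0.9]
gripper_width: 0.858
grasp_force: 0.0
time: 15.85
tool_pos: [0.4953, 0.1396, 0.0268]
tool_rot: [0.001, 0.03, 1.0, 0.0]
contact_force: [-1.2, 1.4, 5.7]
gripper_width: 0.631
grasp_force: 61.6
time: 15.95
tool_pos: [0.4953, 0.1396, 0.0268]
tool_rot: [0.001, 0.03, 1.0, 0.0]
contact_force: [-1.3, 0.2, 5.7]
gripper_width: 0.63
grasp_force: 61.6
```

```bash
python3 -m inch '[[[0,0,-0.01],[0,0,0],0.6],[[0,0,-0.03],[0,0,0],0.6],[[0,0,-0.045],[0,0,0],0.6],[[0,0,-0.045],[0,0,0],0.6],[[0,0,0],[0,0,0],0.6],[[0,0,0],[0,0,0],0.6]]'; python3 - <<'E'
from bd import *
go([.586,-.2312,.17],-10.3)
im,d,c,W=board("wrist",.535,.136,z0=.15,z1=.21)
g=(d>0)&(im[...,1].astype(int)-im[...,0]>40)&(W[...,2]>.14)&(W[...,2]<.22)
P=W[g]; A=np.c_[P[:,:2],np.ones(len(P))]; print("plane",np.linalg.lstsq(A,P[:,2],rcond=None)[0])
E
```

```text
time: 16.55
tool_pos: [0.4947, 0.1396, 0.157]
tool_rot: [0.001, 0.03, 1.0, 0.0]
contact_force: [0.2, -0.2, -1.1]
gripper_width: 0.63
grasp_force: 63.2
t 16.55 pos [0.4947 0.1396 0.157 ] heading y 86.52 shift [-0.1136 -0.3645 -0.0129] rz -1.4518 or 1.6898 tilt [ 0.003  0.    -1.   ] F [ 0.2 -0.2 -1.1] w 0.63 g 63.2 j6 -1.38
board 11110 0.18293271540590317 [array([508.9, 135.5]), array([96.9, 69.2]), np.float64(83.9)] green only 7279 [array([510.5, 128.2]), array([75.3, 70.3]), np.float64(88.1)]
plane [-0.0105921  -0.01785722  0.19056371]
```

```bash
python3 -m inch '[[[-0.014,-0.045,0],[0,0,0],0.6],[[-0.014,-0.045,0],[0,0,0],0.6],[[-0.014,-0.046,0],[0,0,0],0.6],[[-0.014,-0.046,0],[0,0,0],0.6],[[-0.014,-0.046,0],[0,0,0],0.6],[[-0.014,-0.046,0],[0,0,0],0.6],[[-0.014,-0.046,0],[0,0,0],0.6],[[-0.014,-0.045,0],[0,0,0],0.6]]'; python3 -m inch '[[[0,0,0],[0,0,0.14],0.6],[[0,0,0],[0,0,0.14],0.6],[[0,0,0],[0,0,0.14],0.6],[[0,0,0],[0,0,0.14],0.6],[[0,0,0],[0,0,0.14],0.6],[[0,0,0],[0,0,0.14],0.6],[[0,0,0],[0,0,0.14],0.6],[[0,0,0],[0,0,0.14],0.6]]'; python3 -m inch '[[[0,0,0],[0,0,0.14],0.6],[[0,0,0],[0,0,0.14],0.6],[[0,0,0],[0,0,0.14],0.6],[[0,0,0],[0,0,0.14],0.6],[[0,0,0],[0,0,0],0.6]]'; python3 - <<'E'
from bd import *
go([.586,-.2312,.06],-10.3)
im,d,c=grab("wrist"); W=world(d,c); save(im,"pics/w8.png"); z=manip.state()["tool_pos"][2]+.026
for n in ("wrist","scene"):
    im,d,c=grab(n); W=world(d,c); i=im.astype(int)
    g=(d>0)&(abs(W[...,2]-z)<.012)&(i[...,1]-i[...,0]>40)&(abs(W[...,0]-.58)<.1)&(abs(W[...,1]+.25)<.12)
    if g.sum(): print(n,g.sum(),rect(W[g]),np.median(W[g][:,2]))
E
```

```text
time: 17.4
tool_pos: [0.5822, -0.2329, 0.152]
tool_rot: [-0.002, 0.031, 1.0, 0.001]
contact_force: [-0.2, 0.3, -0.7]
gripper_width: 0.63
grasp_force: 63.2
time: 18.2
tool_pos: [0.5821, -0.2308, 0.1519]
tool_rot: [-0.003, 0.559, 0.829, -0.0]
contact_force: [-0.0, 0.7, -0.2]
gripper_width: 0.631
grasp_force: 63.3
time: 18.7
tool_pos: [0.5822, -0.2309, 0.1522]
tool_rot: [-0.002, 0.765, 0.645, -0.001]
contact_force: [-0.4, 0.1, -1.0]
gripper_width: 0.627
grasp_force: 63.3
t 18.7 pos [ 0.5822 -0.2309  0.1522] heading y -9.73 shift [0.0001 0.0042 0.0922] rz 0.0100 or -3.1316 tilt [-0.005  0.003 -1.   ] F [-0.4  0.1 -1. ] w 0.627 g 63.3 j6 -0.33
wrist 7541 [array([ 578.8, -244.7]), array([69. , 79.9]), np.float64(74.6)] 0.17826275056723662
scene 160 [array([ 570.2, -262.3]), array([120.5,  66.5]), np.float64(63.8)] 0.17791005709235852
```

View pics/w8.png

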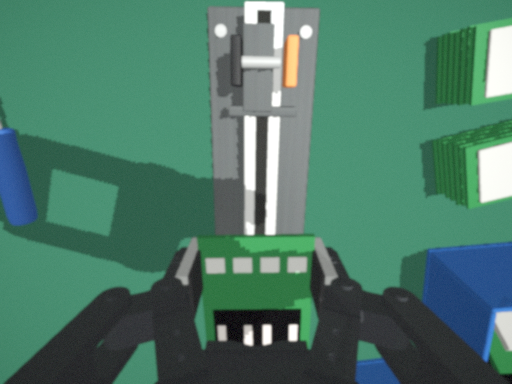

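The board is held level above the rail, its near end at row 237, with the open jaw well clear at row 111. I lower it.

```bash
python3 -m inch '[[[0,0.004,0.02],[0,0,0.01],0.6],[[0,0,0.035],[0,0,0],0.6],[[0,0,0.035],[0,0,0],0.6],[[0,0,0.025],[0,0,0],0.6],[[0,0,0],[0,0,0],0.6],[[0,0,0],[0,0,0],0.6]]'; python3 - <<'E'
from bd import *
go([.586,-.2312,.0175],-10.3)
E
```

```text
time: 19.45
tool_pos: [0.5874, -0.2322, 0.0401]
tool_rot: [-0.001, 0.767, 0.641, -0.0]
contact_force: [0.4, 0.0, 0.8]
gripper_width: 0.627
grasp_force: 63.3
t 19.45 pos [ 0.5874 -0.2322  0.0401] heading y -10.26 shift [ 0.0008 -0.0016  0.0226] rz 0.0007 or -3.1409 tilt [-0.001  0.001 -1.   ] F [0.4 0.  0.8] w 0.627 g 63.3 j6 -0.32
```

```bash
python3 -m inch '[[[0,-0.0015,0.01],[0,0,0],0.6],[[0,0,0.008],[0,0,0],0.6],[[0,0,0],[0,0,0],0.6],[[0,0,0],[0,0,0],0.6]]'; python3 -m inch '[[[0,0,0.003],[0,0,0],0.6],[[0,0,0],[0,0,0],0.6]]';python3 -m inch '[[[0,0,0.001],[0,0,0],0.6],[[0,0,0],[0,0,0],0.6]]'
```

```text
time: 19.85
tool_pos: [0.5862, -0.2321, 0.0224]
tool_rot: [0.0, 0.768, 0.641, 0.0]
contact_force: [0.7, 0.1, -1.0]
gripper_width: 0.626
grasp_force: 63.3
time: 20.05
tool_pos: [0.5862, -0.2321, 0.0193]
tool_rot: [-0.0, 0.768, 0.641, 0.0]
contact_force: [0.1, -0.0, -0.8]
gripper_width: 0.628
grasp_force: 63.3
time: 20.25
tool_pos: [0.5862, -0.2321, 0.0183]
tool_rot: [0.0, 0.768, 0.641, 0.0]
contact_force: [0.1, 1.2, -0.7]
gripper_width: 0.63
grasp_force: 63.3
```

```bash
python3 -m inch '[[[0,0,0.001],[0,0,0],0.6],[[0,0,0],[0,0,0],0.6]]'; python3 -m inch '[[[0,0,0.0008],[0,0,0],0.6],[[0,0,0],[0,0,0],0.6]]'
```

```text
time: 20.45
tool_pos: [0.5864, -0.2322, 0.0175]
tool_rot: [0.0, 0.768, 0.641, 0.0]
contact_force: [0.3, -0.9, -1.3]
gripper_width: 0.631
grasp_force: 63.4
time: 20.65
tool_pos: [0.5866, -0.2323, 0.0174]
tool_rot: [0.0, 0.768, 0.641, 0.0]
contact_force: [-1.4, 1.3, 5.0]
gripper_width: 0.628
grasp_force: 63.7
```

```bash
python3 -m inch '[[[0,0,0],[0,0,0],0.66],[[0,0,0],[0,0,0],0.72],[[0,0,0],[0,0,0],0.85],[[0,0,0],[0,0,0],1],[[0,0,0],[0,0,0],1],[[0,0,-0.02],[0,0,0],1],[[0,0,-0.045],[0,0,0],1],[[0,0,-0.045],[0,0,0],1]]'; cat > ck.py <<'E'
from fit import *; from bd import rect
def ck(n):
    im,d,c=grab(n); W=world(d,c); i=im.astype(int); print(n)
    g=(d>0)&(abs(W[...,2]-.043)<.006)&(i[...,1]-i[...,0]>40)&(abs(W[...,0]-.58)<.1)&(abs(W[...,1]+.27)<.13)
    if g.sum():
        r=rect(W[g]); print(g.sum(),r,np.median(W[g][:,2])); c0=np.array([.585,-.227]); a=np.radians(79.7); u=np.array([np.cos(a),np.sin(a)]); v=np.array([u[1],-u[0]])
        e=r[0]/1000-c0; print("board X %.4f Y %.4f (clamp, minus .0017/-.0007)"%(e@v-.0017,e@u+.0007))
        Y=(W[g][:,:2]-c0)@u+.0007; print("Y ends",np.percentile(Y,[.5,99.5]))
    fit(W,d,im); return im
E
python3 - <<'E'
from ck import *
go([.586,-.2312,.0175],-10.3)
save(ck("wrist"),"pics/w9.png"); ck("scene")
E
```

```text
time: 21.45
tool_pos: [0.5851, -0.2315, 0.1262]
tool_rot: [-0.002, 0.768, 0.641, -0.001]
contact_force: [0.3, -0.1, 1.1]
gripper_width: 1.007
grasp_force: 0.0
t 21.45 pos [ 0.5851 -0.2315  0.1262] heading y -10.32 shift [0.0004 0.0011 0.1087] rz -0.0003 or 3.1413 tilt [-0.003  0.002 -1.   ] F [ 0.3 -0.1  1.1] w 1.007 g 0.0 j6 -0.31
wrist
3634 [array([ 578.2, -282. ]), array([137.5,  60.1]), np.float64(78.2)] 0.04310821076022733
board X 0.0014 Y -0.0546 (clamp, minus .0017/-.0007)
Y ends [-0.10717178  0.01294024]
rail 8052 ((586.406005859375, -219.16481018066406), (260.5134582519531, 43.99504089355469), 79.8017807006836)
plate 15231 ((586.5675048828125, -229.60406494140625), (298.047119140625, 100.3249282836914), 79.55169677734375)
tab 818 X [0.0182 0.0216 0.0258] Y [0.082  0.099  0.1145] z 0.0758
lug 17195 X [-0.0699 -0.0433 -0.0069] Y [-0.0133  0.0062  0.1019] z 0.2026
stop 1564 X [-0.0274  0.0014  0.0298] Y [-0.1448 -0.1304 -0.1204] z 0.0539
mid 3713 X [-0.0207 -0.0011  0.0252] Y [0.0594 0.0864 0.125 ] z 0.0558
railX 5676 X [-0.0228  0.0048  0.0296] Y [-0.1203  0.0233  0.1367] z 0.0407
scene
255 [array([ 575.9, -289.2]), array([156.6,  58.3]), np.float64(79.4)] 0.042200302396098927
board X 0.0005 Y -0.0621 (clamp, minus .0017/-.0007)
Y ends [-0.13599537  0.0153561 ]
rail 602 ((587.4075927734375, -213.88072204589844), (270.7901916503906, 43.91393280029297), 79.77923583984375)
plate 1291 ((587.1522216796875, -224.9749298095703), (304.1029357910156, 100.5250244140625), 79.44511413574219)
tab 60 X [0.013  0.0236 0.0265] Y [0.0866 0.1062 0.121 ] z 0.0736
lug 1480 X [-0.0761 -0.034  -0.0059] Y [-0.0344  0.0228  0.1018] z 0.3522
stop 118 X [-0.0282 -0.0018  0.0302] Y [-0.1427 -0.1252 -0.1156] z 0.0529
mid 223 X [-0.0204  0.0005  0.0274] Y [0.0616 0.1044 0.1296] z 0.0548
railX 585 X [-0.0246  0.0045  0.03  ] Y [-0.1194 -0.0128  0.1451] z 0.0412
```

View pics/w9.png

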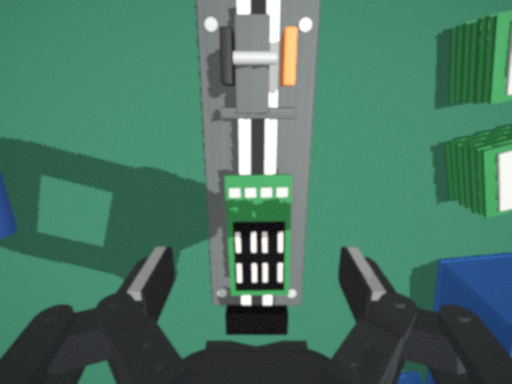

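The board lies flat at (259,235), aligned between the stop (257,318) and the open jaw (258,112). I go back to the slide.

```bash
python3 -m inch '[[[0.035,0,0],[0,0,0],1],[[0.035,0,0],[0,0,0],1],[[0.034,0,0],[0,0,0],1],[[0,0,0.03],[0,0,0],1],[[0,0,0],[0,0,0],1],[[0,0,0],[0,0,0],1]]'; python3 - <<'E'
from h import *
go([.6012,-.1289,.0375],-10.2)
E
```

```text
time: 22.15
tool_pos: [0.604, -0.1297, 0.0955]
tool_rot: [-0.001, 0.768, 0.641, -0.001]
contact_force: [0.6, -0.9, 0.2]
gripper_width: 1.001
grasp_force: 0.0
t 22.15 pos [ 0.604  -0.1297  0.0955] heading y -10.32 shift [ 0.0003 -0.0027  0.058 ] rz -0.0021 or 3.1395 tilt [-0.002  0.001 -1.   ] F [ 0.6 -0.9  0.2] w 1.001 g 0.0 j6 -0.15
```

```bash
python3 -m inch '[[[0,-0.003,0.02],[0,0,0],1],[[0,0,0.02],[0,0,0],1],[[0,0,0.018],[0,0,0],1],[[0,0,0],[0,0,0],0.8],[[0,0,0],[0,0,0],0.65],[[0,0,0],[0,0,0],0.62],[[0,0,0],[0,0,0],0.59],[[0,0,0],[0,0,0],0.57]]'; python3 -m inch '[[[0,0,0],[0,0,0],0.55],[[0,0,0],[0,0,0],0.53],[[0,0,0],[0,0,0],0.51],[[0,0,0],[0,0,0],0.49]]'; python3 -m inch '[[[0,0,0],[0,0,0],0.47],[[0,0,0],[0,0,0],0.46],[[0,0,0],[0,0,0],0.46]]'
```

```text
time: 22.95
tool_pos: [0.6041, -0.1301, 0.0407]
tool_rot: [0.003, 0.768, 0.641, 0.002]
contact_force: [4.3, -1.5, 3.0]
gripper_width: 0.565
grasp_force: 2.1
time: 23.35
tool_pos: [0.6019, -0.1296, 0.0414]
tool_rot: [-0.0, 0.768, 0.641, -0.001]
contact_force: [-7.1, 0.5, 14.9]
gripper_width: 0.494
grasp_force: 15.9
time: 23.65
tool_pos: [0.6012, -0.1294, 0.0418]
tool_rot: [-0.001, 0.767, 0.641, -0.001]
contact_force: [-13.2, 2.2, 18.6]
gripper_width: 0.471
grasp_force: 43.4
```

```bash
python3 -m inch '[[[-0.004,0,0],[0,0,0],0.46],[[-0.008,0,0],[0,0,0],0.46],[[-0.008,0,0],[0,0,0],0.46],[[-0.008,0,0],[0,0,0],0.46],[[-0.008,0,0],[0,0,0],0.46],[[-0.005,0,0],[0,0,0],0.46],[[0,0,0],[0,0,0],0.46]]'; python3 -m inch '[[[-0.004,0,0],[0,0,0],0.46],[[-0.004,0,0],[0,0,0],0.46],[[-0.003,0,0],[0,0,0],0.46],[[0,0,0],[0,0,0],0.46]]'; python3 - <<'E'
from ck import *
go([.5912,-.1839,.0375],-10.2); im=ck("wrist")
E
```

```text
time: 24.35
tool_pos: [0.5935, -0.1703, 0.0417]
tool_rot: [-0.001, 0.767, 0.641, -0.001]
contact_force: [-14.3, 1.0, 18.8]
gripper_width: 0.47
grasp_force: 43.9
time: 24.75
tool_pos: [0.5917, -0.1806, 0.0418]
tool_rot: [-0.001, 0.767, 0.641, -0.001]
contact_force: [-14.8, 3.1, 18.8]
gripper_width: 0.468
grasp_force: 44.1
t 24.75 pos [ 0.5917 -0.1806  0.0418] heading y -10.25 shift [-0.0033  0.0001  0.0043] rz -0.0009 or 3.1407 tilt [-0.003  0.    -1.   ] F [-14.8   3.1  18.8] w 0.468 g 44.1 j6 -0.24
wrist
1620 [array([ 583.8, -242.6]), array([27.1, 55.5]), np.float64(77.3)] 0.043113815590302945
board X -0.0001 Y -0.0149 (clamp, minus .0017/-.0007)
Y ends [-0.02723452 -0.00201223]
rail 10268 ((595.2200927734375, -170.45205688476562), (173.03302001953125, 43.941768646240234), 79.7822265625)
plate 18152 ((594.8414306640625, -183.96307373046875), (210.03724670410156, 100.50459289550781), 79.41246032714844)
tab 1282 X [0.0118 0.0149 0.0187] Y [0.0315 0.0528 0.0637] z 0.0758
lug 17211 X [-0.0612 -0.0366 -0.0069] Y [0.0359 0.0575 0.0642] z 0.1173
stop 0
mid 5261 X [-0.0242 -0.0017  0.022 ] Y [0.0079 0.0523 0.0746] z 0.0559
railX 9325 X [-0.0129  0.0027  0.0171] Y [-0.0216  0.1081  0.1428] z 0.0402
```

```bash
for k in 1; do python3 -m inch '[[[-0.002,0,0],[0,0,0],0.46],[[0,0,0],[0,0,0],0.46]]' | grep -E "tool_pos|contact"; python3 -m inch '[[[-0.0015,0,0],[0,0,0],0.46],[[0,0,0],[0,0,0],0.46]]'| grep -E "tool_pos|contact"; python3 -m inch '[[[-0.0015,0,0],[0,0,0],0.46],[[0,0,0],[0,0,0],0.46]]'| grep -E "tool_pos|contact"; done
```

```text
tool_pos: [0.5913, -0.1823, 0.0417]
contact_force: [-13.7, 3.8, 19.6]
tool_pos: [0.5911, -0.1837, 0.0418]
contact_force: [-13.2, 3.5, 19.9]
tool_pos: [0.5908, -0.1852, 0.0418]
contact_force: [-14.2, 4.6, 20.6]
```

```bash
python3 -m inch '[[[-0.0015,0,0],[0,0,0],0.46],[[0,0,0],[0,0,0],0.46]]' | grep -E "tool_pos|contact"; python3 -m inch '[[[-0.001,0,0],[0,0,0],0.46],[[0,0,0],[0,0,0],0.46]]'| grep -E "tool_pos|contact"; python3 -m inch '[[[-0.001,0,0],[0,0,0],0.46],[[0,0,0],[0,0,0],0.46]]'| grep -E "tool_pos|contact"; python3 - <<'E'
from ck import *
im=ck("top"); save(im,"pics/top2.png")
E
```

```text
tool_pos: [0.5905, -0.1867, 0.0418]
contact_force: [-13.8, 4.3, 19.4]
tool_pos: [0.5903, -0.1876, 0.0418]
contact_force: [-12.9, 3.8, 19.7]
tool_pos: [0.5902, -0.1881, 0.0418]
contact_force: [-13.3, 6.2, 19.4]
top
163 [array([ 572.4, -301.3]), array([92.4, 58.2]), np.float64(79.4)] 0.04287042576362514
board X -0.0008 Y -0.0747 (clamp, minus .0017/-.0007)
Y ends [-0.12089766 -0.02919508]
rail 304 ((586.7540283203125, -215.58265686035156), (265.38555908203125, 43.852813720703125), 80.0325927734375)
plate 711 ((584.292236328125, -226.29380798339844), (336.68450927734375, 159.62615966796875), 80.02661895751953)
tab 0
lug 577 X [-0.0628 -0.0331 -0.0074] Y [-0.022   0.0435  0.103 ] z 0.3401
stop 169 X [-0.0305 -0.0044  0.0283] Y [-0.1445 -0.1318 -0.1027] z 0.0531
mid 22 X [-0.0255 -0.0078  0.0224] Y [-0.0919 -0.0592  0.0597] z 0.0492
railX 300 X [-0.0273  0.0011  0.0281] Y [-0.1209 -0.0691  0.1416] z 0.0408
```

```bash
python3 -m inch '[[[-0.001,0,0],[0,0,0],0.46],[[0,0,0],[0,0,0],0.46]]' | grep -E "tool_pos|contact"; python3 -m inch '[[[-0.001,0,0],[0,0,0],0.46],[[0,0,0],[0,0,0],0.46]]'| grep -E "tool_pos|contact"
```

```text
tool_pos: [0.5903, -0.1881, 0.0418]
contact_force: [-13.3, 9.2, 21.7]
tool_pos: [0.5902, -0.1881, 0.0418]
contact_force: [-11.8, 10.9, 20.8]
```

The slide has stalled against the board with the push force rising, so the board is snug. I let the tab spring back.

```bash
python3 -m inch '[[[0,0,0],[0,0,0],0.5],[[0,0,0],[0,0,0],0.54],[[0,0,0],[0,0,0],0.58],[[0,0,0],[0,0,0],0.65],[[0,0,0],[0,0,0],0.8],[[0,0,0],[0,0,0],1],[[0,0,0],[0,0,0],1],[[0,0,0],[0,0,0],1]]'; python3 -m inch '[[[0,0,-0.02],[0,0,0],1],[[0,0,-0.045],[0,0,0],1],[[0.02,0,-0.045],[0,0,0],1],[[0,0,-0.02],[0,0,0],1],[[0,0,0],[0,0,0],1],[[0,0,0],[0,0,0],1]]'; python3 - <<'E'
from ck import *
save(ck("wrist"),"pics/w10.png")
E
```

```text
time: 27.25
tool_pos: [0.5903, -0.1907, 0.0382]
tool_rot: [-0.0, 0.768, 0.641, -0.0]
contact_force: [0.4, 0.2, -0.1]
gripper_width: 0.999
grasp_force: 0.0
time: 27.85
tool_pos: [0.5941, -0.1711, 0.1682]
tool_rot: [-0.0, 0.768, 0.641, -0.0]
contact_force: [-0.8, 0.3, -0.5]
gripper_width: 1.006
grasp_force: 0.0
wrist
2002 [array([ 576.6, -290.9]), array([116.1,  58.9]), np.float64(78.9)] 0.04322681101362377
board X 0.0015 Y -0.0637 (clamp, minus .0017/-.0007)
Y ends [-0.12085107 -0.00623978]
rail 5364 ((586.9521484375, -216.59841918945312), (266.56683349609375, 43.939109802246094), 79.74168395996094)
plate 10675 ((586.932373046875, -228.5380096435547), (298.9136962890625, 100.36504364013672), 79.62686920166016)
tab 335 X [0.0181 0.0212 0.0253] Y [0.0238 0.0432 0.056 ] z 0.0758
lug 16958 X [-0.0722 -0.0458 -0.0072] Y [0.0448 0.0671 0.0737] z 0.2458
stop 852 X [-0.0268  0.001   0.0299] Y [-0.1409 -0.1268 -0.1202] z 0.054
mid 1804 X [-0.0223 -0.001   0.0261] Y [-0.0001  0.0273  0.0669] z 0.0558
railX 3911 X [-0.0236  0.0038  0.0276] Y [-0.1145  0.0898  0.1421] z 0.0404
```

View pics/w10.png

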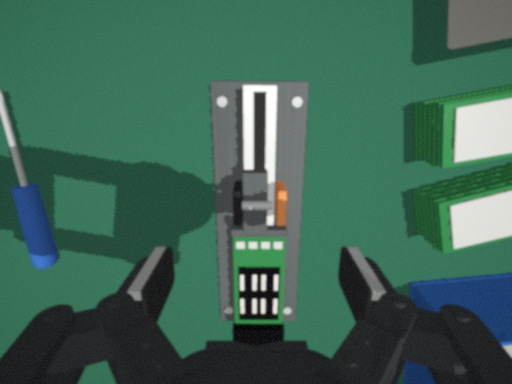

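The board is snug end to end between the stop (257,333) and the jaw (260,229). The measured gap is about 120 mm, the tab has sprung out (X back to 21 mm), and the robot is clear.

```bash
python3 -c "
from plant import manip
print(manip.job_done())"
```

```text
the job is handed in; nothing more can be done
None
```

The green board is clamped flat and snug between the stop and the jaw, with the lock tab sprung back and the robot clear. The job is handed in, but the interface returned no verdict.

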